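# Refill the water softener and bolt its hopper shut

### The arm

A 6-joint arm with a two-finger parallel gripper is mounted at the origin on a cart in front of the work surface, level with it; the furniture and walls round the work are solid. World frame = base frame: x ahead of the robot, y to its left, z up, the work surface at z = 0. Lengths are in m, angles in rad, forces in N, time in s.
With the tool pointing down it reaches from about 0.3 to 0.875 m from the base axis. Payload 6.4 kg.
Tool frame: the origin (TCP) lies midway between the tips of the shut fingers; the grasp point (between the pads) lies grip_point_offset behind it (grip_point_offset is the distance from the TCP to the grasp point, in m); z points along the fingers, y is the line along which they close (so a half turn about z gives the same grasp; the last joint's range is limited). The gripper opens to 88 mm and grips with 3 to 60 N. Pads are 18 mm wide; open, the fingers measure 123 mm over their backs; the gripper's body (75 mm by 187 mm) begins 45 mm behind the grasp point.
Start: joints at [1.036, 0.181, 1.607, -0, 1.354, -0.206], TCP at [0.186, 0.544, 0.239] pointing down, gripper open.
Joint ranges: [-2.99, 2.99], [-0.89, 2.07], [0.3, 2.58], [-1.14, 4.28], [0, 2.63], [-3.12, 3.12]. Speed limits (rad/s): [2.57, 2.57, 3.01, 3.14, 3.14, 3.14].

### API

Orientations are given as a unit quaternion [x, y, z, w].
In Python, from plant import sense, read_camera, camera_info, sign_off, grip_point_offset gives the robot as it stands.
- The arm moves only by the tool move_arm, never from a script. Its argument "motion" is a list of rows, each a list of 7 numbers: the shift along the tool's x, y, z in units of 30 mm (1.0 is 30 mm), then the turn, a rotation vector about the tool's x, y, z in units of 5 degrees (1.0 is 5 degrees), then the finger opening in mm, from 0 to 88.1. A call has 1 to 12 rows; each row shifts and turns the commanded pose from where the row before left it, along the tool's axes as they then stand; what a row does not reach is not made up. A row lasts 1/12 s, in which the tool goes at most 41.7 mm and 7.16 degrees, less where a joint would pass 70% of its speed; a pose out of reach is approached as far as the arm can. A call is refused whole if a number of a shift passes 1 or a number of a turn 1, either way. A call with a gripper value outside its range is refused whole. The fingers move at their own pace and stop on an object; the grip force is fixed at half the most. Time passes only in rows, so rows that do not move let the fingers close. It gives the time, the measured TCP pose, the force, the opening and the grip force at its end, in the units of the state.
- sense(): the state, without advancing time (a new reading comes with each control period).
- read_camera(name): name is "scene" or "side" or "wrist"; returns the picture (480x640x3 uint8, blue, green, red); there is no depth.
- camera_info(name): a dict with "fx", "fy", "cx", "cy" (pixels), "k1" (the pictures are not rectified: a ray, as slopes to the right and down, at radius r is drawn at 1 + k1 r^2 times it, then the intrinsics apply), "world_from_camera" (4x4, takes a point from camera to world coordinates); the wrist camera has in their place "hand_eye" (4x4, takes a point from camera to tool coordinates, whose origin is the TCP and whose axes are the flange's). Camera axes: x right, y up, looking along -z (the intrinsics and any distortion apply to the point x, -y, -z); pixel columns grow to the right and rows downward; lengths in m; the calibration is good to about 2 mm. A picture is of the moment at which its call begins: read the wrist's pose just before it. camera_info takes no time and is no camera call.
- sign_off(): hands the job in; it is judged then, once.
The state is a dict: "t": time; "joint_positions": joint angles; "qvel": joint speeds; "joint_torque": joint torques, N m; "eef_pos": TCP position; "tcp_rot": TCP orientation; "force": force on the tool from outside, world axes, zero at the start; "moment": the same for the moment, N m; "finger_gap": finger opening in m; "gripper_force": force on a finger pad.
Only numpy, scipy, OpenCV 4.12 (cv2) and the standard library are available. Lean on these libraries where they do the work, as an engineer would, in place of code of your own. Each camera call takes 0.05 s, during which the arm holds its last target. There are 200 camera calls.

### The job

Refill the small water softener on the worktop: slide its steel shutter fully open by the black fin, put every softener block from the mat into the hopper, and slide the shutter fully shut again. Then secure the shutter with the wing bolt: first turn it backward (anticlockwise from above) until it drops into its thread start, and only then screw it clockwise all the way home; never force it forward before it has dropped, or the thread crosses. Leave the garlic, the salt shaker and the cup undisturbed.

Things in the scene. Friction and masses are not known exactly. Their poses are not given: they have to be found in the camera images.
- unit: the softener: white housing fixed to the worktop, 110 mm wide (y), top deck at z 62 mm, from x -112 to +100 mm of its origin on the worktop; two brass hose connectors stick out at the +x end. x runs from the hopper end to the bolt end, z up; 'unit' positions below are in this frame. Steel shutter rails, 9 mm high, stand on the deck at y +-50 mm, x -104 to +36 mm.
- hopper_mouth (a point): centre of the hopper's mouth, level with the deck (unit -64, 0, 62 mm). The mouth is 60 mm (x) by 72 mm (y); the hopper below is straight-walled, 56 mm deep. Axes as the unit's.
- hopper_floor (a point): centre of the hopper's inner floor, 56 mm below the mouth. Axes as the unit's.
- shutter (a joint): slide of the steel shutter along the unit's +x, m: 0 = fully shut (end stop), 0.070 = fully open (end stop, mouth clear). Friction about 2 N; it stays where it is left. Starts up to 0.03 open. A notch in its tail lets the bolt pass only when it is shut.
- shutter_grip (a point): centre of the black ribbed fin on the shutter: 12 mm thick along the unit's x, 40 mm long along y, 36 mm high (18 mm above and below this point); unit x -90 mm when shut, -20 mm when open, z 85.5 mm. The shutter plate is just under it. Fingers fit on both faces: pinch it along the unit's x.
- bolt_turn (a joint): angle of the captive wing bolt, rad, growing clockwise seen from above (forward). Starts at 0.5 to 1.4 on top of the thread ridge. Backward past about -0.2 it can drop by its own weight (it hangs while fingers hold it up); back stop -0.7. Forward after the drop it sinks 2 mm per rad to the end stop 2.75 = home. Forward without the drop it jams near 1.85 (crossed). Friction 0.03 N m.
- bolt_depth (a joint): how far the bolt has gone down, m: 0 resting on the ridge, about 0.008 dropped into the thread start, about 0.013 when home. Guided: the bolt only turns and moves up and down, and cannot come out.
- bolt_wing (a point): centre of the bolt's black wing head, 42 mm long (point x) x 12 mm thick (point y) x 18 mm high; unit (50, 0, 123.5 mm) at depth 0, sinking with bolt_depth. Long axis along the unit's x at bolt_turn 0, turning clockwise with it. Right below it a flange (radius 14, 4 mm thick), then a fixed steel collar, radius 19 mm, top at unit z 96 mm. Pinch the wing across its thickness.
- mat: grey drying mat fixed on the worktop, 260 (x) x 180 (y) x 3 mm; origin at the centre of its underside. It and the softener may stand either way round, left or right. Above the rear of the worktop, from x 0.61 m back, hangs the wall cupboards' wooden lip, 0.557 m above the worktop: lift only as high as needed there.
- block_0: softener block: off-white pillow-shaped tablet 40 (its x) x 28 (its y) x 15 mm (its z), 30 g, edges rounded 5 mm; origin at the centre of its underside. Lies flat on the mat at the start. Absent (None) in some starts.
- block_1: softener block: off-white pillow-shaped tablet 40 (its x) x 28 (its y) x 15 mm (its z), 30 g, edges rounded 5 mm; origin at the centre of its underside. Lies flat on the mat at the start. Absent (None) in some starts.
- block_2: softener block: off-white pillow-shaped tablet 40 (its x) x 28 (its y) x 15 mm (its z), 30 g, edges rounded 5 mm; origin at the centre of its underside. Lies flat on the mat at the start. Absent (None) in some starts.
- block_3: softener block: off-white pillow-shaped tablet 40 (its x) x 28 (its y) x 15 mm (its z), 30 g, edges rounded 5 mm; origin at the centre of its underside. Lies flat on the mat at the start. Absent (None) in some starts.
- block_4: softener block: off-white pillow-shaped tablet 40 (its x) x 28 (its y) x 15 mm (its z), 30 g, edges rounded 5 mm; origin at the centre of its underside. Lies flat on the mat at the start. Absent (None) in some starts.
- garlic: bystander: garlic bulb, 60x57x58 mm, behind the work; origin at the centre of its underside. Leave alone.
- salt_shaker: bystander: salt shaker, 44 mm across, 90 mm tall, in front of the sink; origin at the centre of its underside. Leave alone.
- cup: bystander: small flowered cup, 53x74x54 mm, at the front edge right of the work; origin at the centre of its underside. Leave alone.

How it is judged:
On the way, in this order (a step that is already met when the one before it is completed fails the run):
1. the shutter is fully open (value of joint shutter above 0.066 m), for 0.2 s.
2. every block is inside the hopper (horizontal distance between each of block_0, block_1, block_2, block_3, block_4 and hopper_floor below 0.0475 m and z of each of block_0, block_1, block_2, block_3, block_4 in the frame of hopper_floor below 0.054 m), for 0.2 s.
3. the shutter is fully shut (value of joint shutter below 0.003 m), for 0.2 s.
4. the bolt has been turned backward and has dropped into its thread start (value of joint bolt_turn below 0 rad and value of joint bolt_depth above 0.006 m), for 0.2 s.
5. the bolt is screwed home (value of joint bolt_turn above 2.5 rad and value of joint bolt_depth above 0.0115 m), for 0.2 s.
At the end, for the whole second after the job is handed in: every block is inside the hopper (below the deck), the shutter is within 3 mm of fully shut, and the bolt is screwed home: turned to 2.5 rad or more and at least 11.5 mm down (all of step 2 and all of step 5 and value of joint shutter below 0.003 m); the robot touches nothing.
It fails at once if the bolt is forced forward on top of the ridge (crossed thread) (value of joint bolt_turn above 1.75 rad and value of joint bolt_depth below 0.005 m).
It fails at once if the garlic, salt shaker or cup is moved by more than 4 cm (distance of any of garlic, salt_shaker, cup from where it was at the start of the episode above 0.04 m).
Of block_0, block_1, block_2, block_3, block_4 only 3 to 5 are there at a start; the rules pass over those that are not, and their reading is None.
At some moment in a run one of block_0, block_1, block_2, block_3, block_4 may be knocked a few centimetres aside while the robot is not near it.
Once in a run the grip may slacken for a moment while it holds something.
It also fails if it takes over 210 s, if anything falls off the work surface, if the arm or the gripper's body presses on something with over 40 N, if the wrist force passes 120 N, or if a joint passes its speed limit or range.

## Working session

There is one attempt and no reset: what is moved stays moved. The work goes in short steps, Python scripts to look and compute and a tool call to move; the robot and the scene stay as the last step left them, time stands still between calls to the robot, and variables do not carry over. Pictures are saved under pics/ and viewed, at most 14 in all, crops included, and the job is handed in when it is done.

Besides the shell and the picture viewer there is one more tool, called after "Request:" as a command line: name --pt "numbers of a row" for each row, then --argument value for the rest. move_arm: Moves the arm, as the interface text tells. Its arguments: {"type":"object","properties":{"motion":{"type":"array","items":{"type":"array","items":{"type":"number"}}}},"required":["motion"]}

```bash
ls; mkdir -p pics
python3 - <<'E'
from plant import *
import cv2,json
s=sense();print(s['t'],s['eef_pos'],s['tcp_rot'],s['finger_gap'],grip_point_offset)
for n in("scene","side","wrist"):
    print(n,camera_info(n)); cv2.imwrite(f"pics/{n}0.png",read_camera(n))
E
```

```text
pics
0.0 [0.18539148 0.54374411 0.23783407] [ 1.63673010e-01  9.86514285e-01 -7.85915151e-04 -3.05004619e-04] 0.08805704477447983 0.0187
scene {'fx': 451.3757552938874, 'fy': 451.3757552938874, 'cx': 330.2352340367413, 'cy': 243.9341567973294, 'k1': -0.04378899489758633, 'world_from_camera': array([[ 0.46486329,  0.57590939, -0.67248085, -0.13576959],
       [-0.8853143 ,  0.29292828, -0.36112548, -0.29215832],
       [-0.0109869 ,  0.76323089,  0.64603243,  0.74778063],
       [ 0.        ,  0.        ,  0.        ,  1.        ]])}
side {'fx': 619.7934932875189, 'fy': 619.7934932875189, 'cx': 310.24764338097873, 'cy': 242.9444988620548, 'k1': -0.06811067327047034, 'world_from_camera': array([[ 0.99977703,  0.01675482,  0.01285187,  0.55806565],
       [ 0.00231459,  0.51800505, -0.85537443, -1.03855662],
       [-0.02098898,  0.85521345,  0.51785077,  0.77839752],
       [ 0.        ,  0.        ,  0.        ,  1.        ]])}
wrist {'fx': 336.2374154820352, 'fy': 336.2374154820352, 'cx': 320.2495186777414, 'cy': 240.48949515957668, 'k1': 0.009247913390016784, 'hand_eye': array([[ 5.21158050e-04,  9.47164008e-01,  3.20749233e-01,
         8.43977211e-02],
       [ 9.99999614e-01, -2.66777652e-04, -8.37026658e-04,
        -1.82687230e-05],
       [-7.07232797e-04,  3.20749546e-01, -9.47163781e-01,
        -1.46509874e-01],
       [ 0.00000000e+00,  0.00000000e+00,  0.00000000e+00,
         1.00000000e+00]])}
```

View pics/scene0.png

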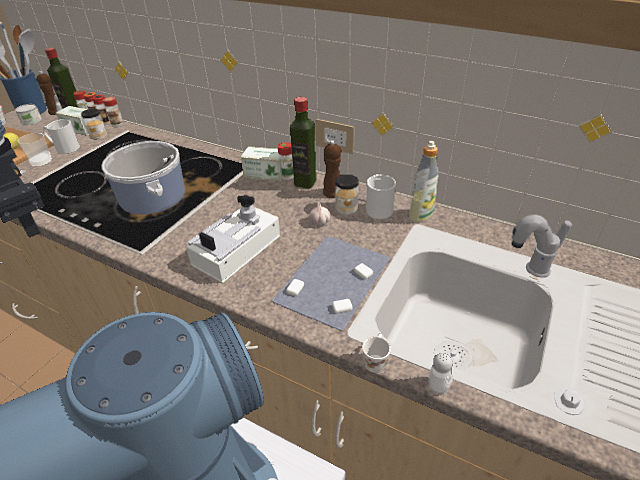

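View pics/side0.png

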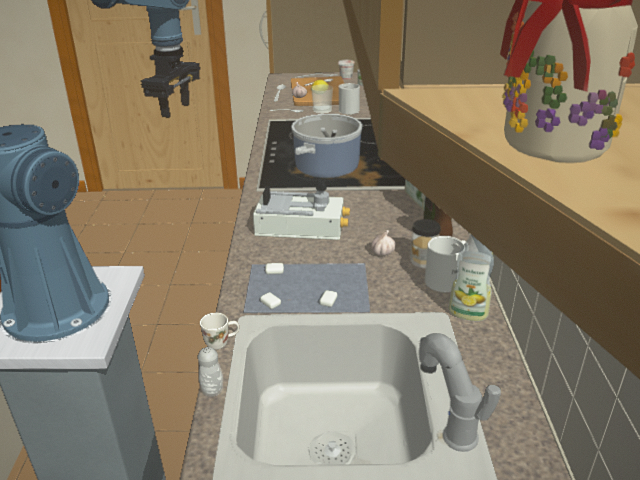

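The scene shows 3 blocks on the mat, at (295,287), (363,271), (343,306). The softener is left of the mat with its fin at (209,240) and the bolt at (246,205), so unit x is roughly world +x. I'll make helpers and measure roughly, then take close wrist views.

```bash
cat > h.py <<'E'
from plant import *
import numpy as np, cv2
from scipy.spatial.transform import Rotation as R
def cam(n,s=None):
    i=camera_info(n)
    if n=="wrist":
        s=s or sense(); T=np.eye(4); T[:3,:3]=R.from_quat(s['tcp_rot']).as_matrix(); T[:3,3]=s['eef_pos']
        T=T@i['hand_eye']
    else: T=i['world_from_camera']
    K=np.array([[i['fx'],0,i['cx']],[0,i['fy'],i['cy']],[0,0,1]])
    return K,np.array([i['k1'],0,0,0.]),T
def rays(c,px):
    K,d,T=c; u=cv2.undistortPoints(np.array(px,float).reshape(-1,1,2),K,d)[:,0]
    return (np.c_[u[:,0],-u[:,1],-np.ones(len(u))])@T[:3,:3].T
def onz(c,px,z):
    r=rays(c,px); o=c[2][:3,3]; return o+r*((z-o[2])/r[:,2])[:,None]
def proj(c,P):
    K,d,T=c; q=(np.atleast_2d(P)-T[:3,3])@T[:3,:3]; q=q*[1,-1,-1]
    return cv2.projectPoints(q,np.zeros(3),np.zeros(3),K,d)[0][:,0]
def tri(cs,pxs):
    A=np.zeros((3,3));b=np.zeros(3)
    for c,p in zip(cs,pxs):
        r=rays(c,[p])[0]; r/=np.linalg.norm(r); M=np.eye(3)-np.outer(r,r); A+=M; b+=M@c[2][:3,3]
    return np.linalg.solve(A,b)
def shot(n,name):
    s=sense(); c=cam(n,s); im=read_camera(n); cv2.imwrite(f"pics/{name}.png",im); return im,c
E
python3 - <<'E'
from h import *
c=cam("scene");d=cam("side")
A=cv2.imread("pics/scene0.png");B=cv2.imread("pics/side0.png")
for n,P,Q in(("fin",(209,240),(266,196)),("bolt",(246,202),(321,189)),):
    print(n,tri([c,d],[P,Q]))
for p in[(295,287),(363,271),(343,306)]: print(onz(c,[p],.015))
for p in[(275,268),(329,298),(271,300)]: print(onz(d,[p],.015))
print("mat",onz(c,[(325,237),(392,260),(345,325),(277,296)],.003))
print("garlic",onz(c,[(320,225)],0),"cup",onz(c,[(375,358)],0),onz(d,[(215,346)],0))
a=cv2.resize(A[170:300,170:410],None,fx=3.2,fy=3.2,interpolation=2);b=cv2.resize(B[175:325,235:385],None,fx=4,fy=4)
cv2.imwrite("pics/a.png",a);cv2.imwrite("pics/b.png",b)
E
```

```text
fin [0.43220521 0.3272719  0.09084126]
bolt [0.5682172  0.31773755 0.1131802 ]
[[0.45734355 0.11841307 0.015     ]]
[[0.57487511 0.00330222 0.015     ]]
[[ 0.45559951 -0.00372596  0.015     ]]
[[0.46056296 0.11683495 0.015     ]]
[[0.57851647 0.00079902 0.015     ]]
[[ 0.45835179 -0.00306286  0.015     ]]
mat [[ 0.65805006  0.14929147  0.003     ]
 [ 0.65416186 -0.03889623  0.003     ]
 [ 0.41937093 -0.02658679  0.003     ]
 [ 0.42425926  0.14668963  0.003     ]]
garlic [[7.00140309e-01 1.87252512e-01 1.11022302e-16]] cup [[ 0.37369602 -0.1153399   0.        ]] [[ 0.35694951 -0.1283954   0.        ]]
```

View pics/a.png

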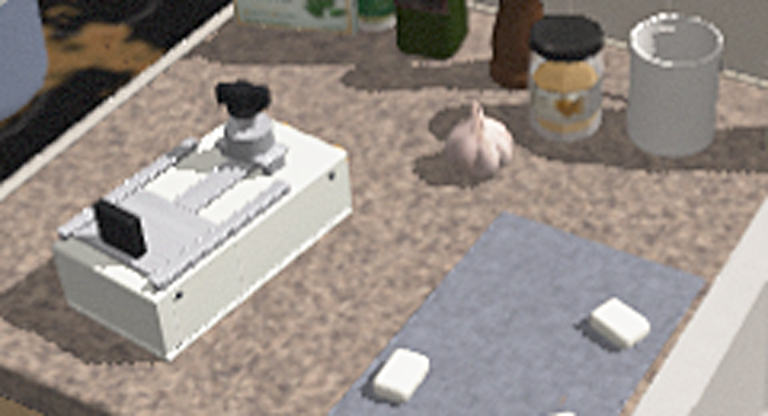

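Request:
move_arm --pt "0 0 0 0 0 1 88" --pt "0 0 0 0 0 1 88" --pt "0 0 0 0 0 1 88" --pt "0 0 0 0 0 1 88" --pt "0 0 0 0 0 1 88" --pt "0 0 0 0 0 1 88" --pt "0 0 0 0 0 1 88" --pt "0 0 0 0 0 1 88" --pt "0 0 0 0 0 1 88" --pt "0 0 0 0 0 1 88" --pt "0 0 0 0 0 1 88" --pt "0 0 0 0 0 1 88"

```text
t: 1.15
eef_pos: [0.1855, 0.544, 0.2383]
tcp_rot: [0.637, 0.771, -0.0, 0.0]
force: [-0.0, -0.6, 0.1]
finger_gap: 0.0881
gripper_force: 0.0
```

Request:
move_arm --pt "0 0 0 0 0 1 88" --pt "0 0 0 0 0 1 88" --pt "0 0 0 0 0 1 88" --pt "-0.7 1 0 0 0 0 88" --pt "-0.7 1 0 0 0 0 88" --pt "-0.7 1 0 0 0 0 88" --pt "-0.7 1 0 0 0 0 88" --pt "-0.7 1 0 0 0 0 88" --pt "-0.7 1 0 0 0 0 88" --pt "-0.7 1 0 0 0 0 88" --pt "-0.7 1 0 0 0 0 88" --pt "-0.7 1 0 0 0 0 88"

```text
t: 2.15
eef_pos: [0.4434, 0.3361, 0.2385]
tcp_rot: [0.73, 0.683, -0.0, -0.0]
force: [1.1, 0.8, -0.5]
finger_gap: 0.088
gripper_force: 0.0
```

Request:
move_arm --pt "-0.3 1 0 0 0 0 88" --pt "0 0.66 0 0 0 0 88" --pt "0 0 0 0 0 0 88"

```text
t: 2.4
eef_pos: [0.4949, 0.3234, 0.2383]
tcp_rot: [0.732, 0.682, 0.0, 0.0]
force: [-0.1, -0.3, 0.1]
finger_gap: 0.0883
gripper_force: 0.0
```

Run:
```python
from h import *
im,c=shot("wrist","w1")
s=sense();print(s['t'],s['eef_pos'],s['tcp_rot'],s['joint_positions'])
```

```text
2.45 [0.49289133 0.32420689 0.23810146] [ 7.31322377e-01  6.82031861e-01 -3.19764370e-04 -1.39622167e-04] [3.80773107e-01 2.14678459e-01 1.56836754e+00 2.99148969e-05
 1.35924388e+00 4.50488258e-01]
```

View pics/w1.png

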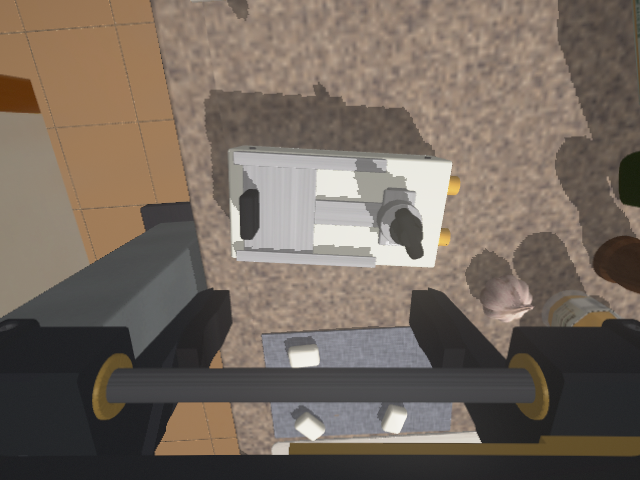

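The wrist view shows the unit: deck corners about (231,152), (452,160), (434,267), (234,258), fin at (249,214), wing at (407,234). I'll zoom in on the crop and fit the pose from the deck corners.

```bash
cat >> h.py <<'E'
def upose(o,yaw):
    def f(P):
        P=np.atleast_2d(P)/1000.; return np.c_[o[0]+P[:,0]*np.cos(yaw)-P[:,1]*np.sin(yaw),o[1]+P[:,0]*np.sin(yaw)+P[:,1]*np.cos(yaw),P[:,2]]
    return f
E
python3 - <<'E'
from h import *
im=cv2.imread("pics/w1.png");c=cam("wrist")
P=onz(c,[(231,152),(452,160),(434,267),(234,258)],.062)
U=np.array([[-112,55],[100,55],[100,-55],[-112,-55]])/1000.
# rigid fit
a=U-U.mean(0);b=P[:,:2]-P[:,:2].mean(0);yaw=np.arctan2((a[:,0]*b[:,1]-a[:,1]*b[:,0]).sum(),(a*b).sum())
Rm=np.array([[np.cos(yaw),-np.sin(yaw)],[np.sin(yaw),np.cos(yaw)]]);o=P[:,:2].mean(0)-Rm@U.mean(0)
print(o,np.degrees(yaw),P[:,:2]-(U@Rm.T+o))
f=upose(o,yaw)
S=4;x0,y0=215,135
v=cv2.resize(im[y0:y0+145,x0:x0+195*1+60],None,fx=3,fy=3,interpolation=cv2.INTER_CUBIC);S=3
def dr(Q,col):
    q=(proj(c,f(Q))-[x0,y0]+.5)*S; cv2.polylines(v,[q.astype(int)],True,col,1)
dr([[-112,55,62],[100,55,62],[100,-55,62],[-112,-55,62]],(0,0,255))
dr([[-104,50,71],[36,50,71],[36,-50,71],[-104,-50,71]],(0,255,0))
t=np.arange(0,6.3,.3);dr(np.c_[50+14*np.cos(t),14*np.sin(t),112.5+0*t],(255,0,0))
for s in(0,10,20):dr([[-96+s,20,103.5],[-84+s,20,103.5],[-84+s,-20,103.5],[-96+s,-20,103.5]],(255,255,0))
cv2.imwrite("pics/v1.png",v)
E
```

```text
[0.51591311 0.32675332] -6.480901360232024 [[ 0.00299052 -0.0025787 ]
 [-0.00253233 -0.00019218]
 [-0.00262192  0.00117876]
 [ 0.00216373  0.00159212]]
```

View pics/v1.png

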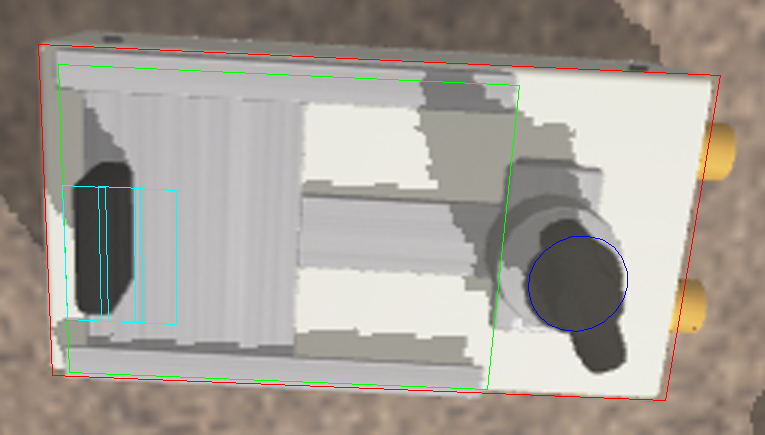

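Pose fits to about 2–3 mm: origin (0.516, 0.327), yaw about −6.4°, shutter about 3 mm open. Now I go to the fin.

Request:
move_arm --pt "0.17 -0.75 0 0 0 0.48 60" --pt "0 -0.7 0 0 0 0 60" --pt "0 -0.7 0 0 0 0 60" --pt "0 0 0.9 0 0 0 60" --pt "0 0 0.9 0 0 0 60" --pt "0 0 0.9 0 0 0 60" --pt "0 0 0.9 0 0 0 60" --pt "0 0 0.9 0 0 0 60" --pt "0 0 0.77 0 0 0 60" --pt "0 0 0 0 0 0 60"

```text
t: 3.28
eef_pos: [0.4228, 0.3351, 0.0758]
tcp_rot: [0.744, 0.668, -0.005, -0.001]
force: [-0.4, -0.9, -1.1]
finger_gap: 0.0599
gripper_force: 0.0
```

Request:
move_arm --pt "0 0 0 0 0 0 0" --pt "0 0 0 0 0 0 0" --pt "0 0 0 0 0 0 0" --pt "0 0 0 0 0 0 0" --pt "0 0 0 0 0 0 0" --pt "0 0 0 0 0 0 0"

```text
t: 3.78
eef_pos: [0.4281, 0.3367, 0.0816]
tcp_rot: [0.745, 0.668, 0.001, 0.0]
force: [0.1, 0.3, -0.8]
finger_gap: 0.0222
gripper_force: 0.0
```

Request:
move_arm --pt "0 0 0 0 0 0 0" --pt "0 0 0 0 0 0 0" --pt "0 0 0 0 0 0 0" --pt "0 0 0 0 0 0 0"

```text
t: 4.12
eef_pos: [0.4285, 0.3366, 0.0813]
tcp_rot: [0.745, 0.667, 0.001, 0.0]
force: [1.7, 0.0, 3.6]
finger_gap: 0.0119
gripper_force: 30.0
```

Request:
move_arm --pt "0 0.3 0 0 0 0 0" --pt "0 0.3 0 0 0 0 0" --pt "0 0.3 0 0 0 0 0" --pt "0 0.3 0 0 0 0 0" --pt "0 0.3 0 0 0 0 0" --pt "0 0.3 0 0 0 0 0" --pt "0 0.2 0 0 0 0 0" --pt "0 0.1 0 0 0 0 0" --pt "0 0 0 0 0 0 0"

```text
t: 4.87
eef_pos: [0.4913, 0.3288, 0.0813]
tcp_rot: [0.745, 0.667, -0.0, 0.001]
force: [0.7, -4.1, 7.8]
finger_gap: 0.0117
gripper_force: 30.0
```

Request:
move_arm --pt "0 0.1 0 0 0 0 0" --pt "0 0.1 0 0 0 0 0" --pt "0 0 0 0 0 0 0" --pt "0 0 0 0 0 0 0"

```text
t: 5.2
eef_pos: [0.4968, 0.3281, 0.0813]
tcp_rot: [0.745, 0.667, -0.0, 0.001]
force: [-0.4, -4.9, 7.9]
finger_gap: 0.0116
gripper_force: 30.0
```

Request:
move_arm --pt "0 0.1 0 0 0 0 0" --pt "0 0.1 0 0 0 0 0" --pt "0 0 0 0 0 0 0" --pt "0 0 0 0 0 0 0"

```text
t: 5.53
eef_pos: [0.4977, 0.328, 0.0811]
tcp_rot: [0.744, 0.668, -0.004, -0.003]
force: [-18.7, -4.4, 21.3]
finger_gap: 0.0114
gripper_force: 30.0
```

Request:
move_arm --pt "0 -0.1 0 0 0 0 50" --pt "0 0 0 0 0 0 50" --pt "0 0 0 0 0 0 50" --pt "0 0 0 0 0 0 50" --pt "0 0 -0.9 0 0 0 50" --pt "0 0 -1 0 0 0 50" --pt "0 0 -1 0 0 0 50" --pt "0 0 -1 0 0 0 50" --pt "0 0 -1 0 0 0 50" --pt "0 0 -0.8 0 0 0 50"

```text
t: 6.37
eef_pos: [0.4999, 0.3287, 0.254]
tcp_rot: [0.745, 0.668, 0.001, 0.0]
force: [0.3, 0.6, -0.2]
finger_gap: 0.0501
gripper_force: 0.0
```

Request:
move_arm --pt "-0.9 0.1 0 0 0 0 60" --pt "-0.9 0.1 0 0 0 0 60" --pt "-0.9 0.1 0 0 0 0 60" --pt "-0.9 0.1 0 0 0 0 60" --pt "-0.9 0.1 0 0 0 0 60" --pt "-0.9 0.1 0 0 0 0 60" --pt "-0.9 0.1 0 0 0 0 60" --pt "-0.9 0.1 0 0 0 0 60" --pt "-0.9 0.1 0 0 0 0 60" --pt "-0.9 0 0 0 0 0 60" --pt "0 0 0 0 0 0 60" --pt "0 0 0 0 0 0 60"

```text
t: 7.37
eef_pos: [0.4968, 0.0561, 0.2515]
tcp_rot: [0.746, 0.666, 0.0, -0.0]
force: [-0.3, 0.1, -0.2]
finger_gap: 0.0601
gripper_force: 0.0
```

Run:
```python
from h import *
im,c=shot("wrist","w2")
s=sense();print(s['t'],s['eef_pos'],s['tcp_rot'])
```

```text
7.4167 [0.49686677 0.05697248 0.25154084] [ 7.45082920e-01  6.66971816e-01  1.42215424e-04 -1.35344496e-04]
```

View pics/w2.png

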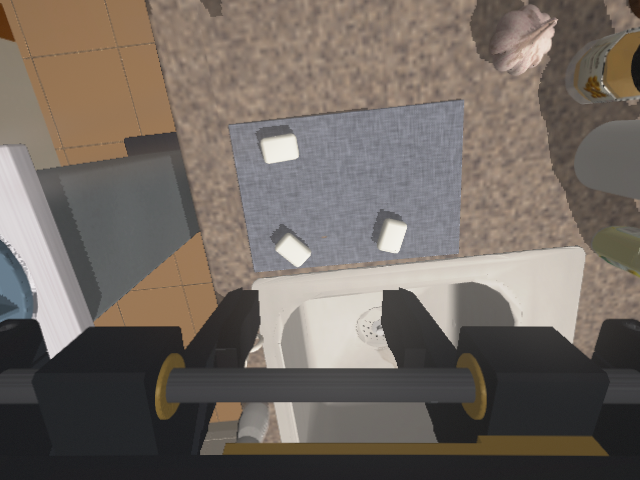

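The picture shows three blocks on the mat, at (280,147), (392,236) and (293,249). Measuring their positions and long axes.

```bash
cat >> h.py <<'E'
def blocks(im,c,z=.012,ylim=(-.06,.16)):
    m=cv2.inRange(cv2.cvtColor(im,cv2.COLOR_BGR2HSV),(0,0,130),(179,45,255))
    m=cv2.morphologyEx(m,cv2.MORPH_OPEN,np.ones((3,3)))
    out=[]
    for k in cv2.findContours(m,0,2)[0]:
        if cv2.contourArea(k)<250: continue
        P=onz(c,k[:,0],z)[:,:2]
        (x,y),(w,h),a=cv2.minAreaRect((P*1000).astype(np.float32))
        if max(w,h)>65 : continue
        if h>w: a+=90
        out.append((round(x/1000,4),round(y/1000,4),round(max(w,h)),round(min(w,h)),round((a+90)%180-90,1)))
    return out
E
python3 - <<'E'
from h import *
im=cv2.imread("pics/w2.png");c=cam("wrist")
for b in blocks(im,c): print(b)
E
```

```text
(0.364, -0.2661, 55, 38, 64.0)
(0.7237, 0.1851, 60, 21, 29.8)
```

```bash
sed -i 's/(0,0,130),(179,45,255)/(0,0,175),(179,60,255)/' h.py
python3 - <<'E'
from h import *
im=cv2.imread("pics/w2.png");c=cam("wrist")
print(im[147,280],im[180,340])
for b in blocks(im,c): print(b)
E
```

```text
[229 237 239] [148 139 137]
(0.4566, 0.0007, 37, 27, -48.2)
(0.5784, 0.0059, 39, 26, 70.3)
(0.4585, 0.1224, 39, 27, 2.9)
(0.7261, 0.1857, 54, 24, 29.9)
```

Request:
move_arm --pt "0 0 0 0 0 0.9 60" --pt "0 0 0 0 0 0.9 60" --pt "0 0 0 0 0 0.88 60" --pt "-0.26 0.8 0.5 0 0 0 60" --pt "-0.26 0.8 0.8 0 0 0 60" --pt "-0.26 0.8 0.9 0 0 0 60" --pt "0 0.75 1 0 0 0 60" --pt "0 0 1 0 0 0 60" --pt "0 0 1 0 0 0 60" --pt "0 0 0.9 0 0 0 60" --pt "0 0 0.6 0 0 0 60" --pt "0 0 0 0 0 0 60"

```text
t: 8.42
eef_pos: [0.5745, 0.0055, 0.0458]
tcp_rot: [0.817, 0.577, -0.003, -0.003]
force: [-0.5, 0.1, -0.8]
finger_gap: 0.0603
gripper_force: 0.0
```

Run:
```python
from h import *
im,c=shot("wrist","w3")
s=sense();print(s['t'],s['eef_pos'],s['tcp_rot'])
for b in blocks(im,c): print(b)
```

```text
8.4667 [0.57603186 0.00510885 0.04822541] [ 0.81690908  0.57676034 -0.00174686 -0.00200322]
(0.5773, 0.0044, 40, 27, 69.6)
```

Request:
move_arm --pt "0 0 0.5 0 0 0 60" --pt "0 0 0.5 0 0 0 60" --pt "0 0 0.35 0 0 0 60" --pt "0 0 0 0 0 0 60" --pt "0 0 0 0 0 0 10" --pt "0 0 0 0 0 0 10" --pt "0 0 0 0 0 0 10" --pt "0 0 0 0 0 0 10" --pt "0 0 0 0 0 0 10" --pt "0 0 0 0 0 0 10" --pt "0 0 0 0 0 0 10"

```text
t: 9.38
eef_pos: [0.5783, 0.0033, 0.0108]
tcp_rot: [0.817, 0.576, 0.0, 0.0]
force: [-1.5, 0.7, 5.5]
finger_gap: 0.0275
gripper_force: 30.0
```

Request:
move_arm --pt "0 0 -0.5 0 0 0 10" --pt "0 0 -0.9 0 0 0.96 10" --pt "0 0 -0.9 0 0 0.96 10" --pt "0 0 -0.9 0 0 0.96 10" --pt "0 0 -0.9 0 0 0.96 10" --pt "0 0 -0.9 0 0 0.96 10" --pt "0 0 0 0 0 0.96 10" --pt "0 0 0 0 0 0.96 10" --pt "0 0 0 0 0 0.96 10" --pt "0 0 0 0 0 0.96 10" --pt "0 0 0 0 0 0.96 10" --pt "0 0 0 0 0 0.96 10"

```text
t: 10.38
eef_pos: [0.5776, 0.0035, 0.1599]
tcp_rot: [0.989, 0.151, -0.0, -0.0]
force: [-0.4, 0.6, -0.2]
finger_gap: 0.0277
gripper_force: 30.0
```

Request:
move_arm --pt "0 0 0 0 0 0.96 10" --pt "0 0 0 0 0 0.96 10" --pt "0 0 0 0 0 0.96 10" --pt "0 0 0 0 0 0.96 10" --pt "0 0 0 0 0 0.96 10" --pt "-0.48 -0.9 0 0 0 0 10" --pt "-0.48 -0.9 0 0 0 0 10" --pt "-0.48 -0.9 0 0 0 0 10" --pt "-0.48 -0.9 0 0 0 0 10" --pt "-0.48 -0.9 0 0 0 0 10" --pt "-0.48 -0.9 0 0 0 0 10" --pt "-0.48 -0.9 0 0 0 0 10"

```text
t: 11.38
eef_pos: [0.4979, 0.2037, 0.16]
tcp_rot: [0.998, -0.056, -0.0, 0.0]
force: [0.1, 0.1, -0.4]
finger_gap: 0.0273
gripper_force: 30.0
```

Request:
move_arm --pt "-0.48 -0.9 0 0 0 0 10" --pt "-0.48 -0.9 0 0 0 0 10" --pt "-0.48 -0.9 0 0 0 0 10" --pt "-0.5 -0.9 0 0 0 0 10" --pt "0 -0.57 0 0 0 0 10" --pt "0 0 0 0 0 0 10" --pt "0 0 0 0 0 0 10"

```text
t: 11.97
eef_pos: [0.4547, 0.3338, 0.1598]
tcp_rot: [0.998, -0.055, -0.0, 0.0]
force: [-0.5, 0.2, -0.7]
finger_gap: 0.0275
gripper_force: 30.0
```

Run:
```python
from h import *
im,c=shot("wrist","w4"); im2,c2=shot("scene","s4")
f=upose((.5176,.3258),np.radians(-6.4))
for z in(62,71):
    Q=[[-94,36,62],[-34,36,62],[-34,-36,62],[-94,-36,62]] if z==62 else [[-104,50,71],[36,50,71],[36,-50,71],[-104,-50,71]]
    cv2.polylines(im,[proj(c,f(Q)).astype(int)],True,(0,0,255) if z==62 else (0,255,0),1)
    cv2.polylines(im2,[proj(c2,f(Q)).astype(int)],True,(0,0,255) if z==62 else (0,255,0),1)
b=cv2.resize(im2[170:290,170:300],None,fx=4,fy=4)
cv2.imwrite("pics/w4.png",np.hstack([cv2.resize(im[:,:],(440,330)),cv2.resize(b,(357,330))]))
```

```text
(no output)
```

View pics/w4.png

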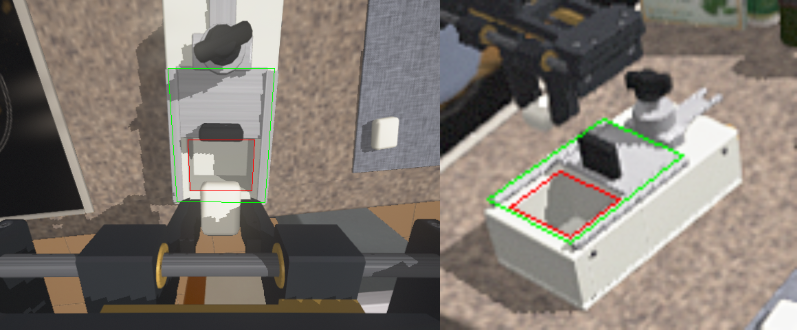

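Request:
move_arm --pt "0 0 0.7 0 0 0 10" --pt "0 0 0.9 0 0 0 10" --pt "0 0 0.8 0 0 0 10" --pt "0 0 0.5 0 0 0 10" --pt "0 0 0.15 0 0 0 10" --pt "0 0 0 0 0 0 10" --pt "0 0 0 0 0 0 10" --pt "0 0 0 0 0 0 42" --pt "0 0 0 0 0 0 42" --pt "0 0 0 0 0 0 42" --pt "0 0 0 0 0 0 42"

```text
t: 12.98
eef_pos: [0.4556, 0.3336, 0.0695]
tcp_rot: [0.998, -0.056, 0.001, -0.0]
force: [-0.4, 0.3, 0.5]
finger_gap: 0.0422
gripper_force: 0.0
```

Request:
move_arm --pt "0 0 -0.8 0 0 0 42" --pt "0 0 -0.8 0 0 0 50" --pt "0 0 -0.4 0 0 -0.93 60" --pt "-0.26 0 0 0 0 -0.93 60" --pt "0 0.9 0 0 0 0 60" --pt "0 0.9 0 0 0 0 60" --pt "0 0.9 0 0 0 0 60" --pt "0 0.9 0 0 0 0 60" --pt "0 0.9 0.5 0 0 0 60" --pt "0 0.9 0.8 0 0 0 60" --pt "0 0.9 0.8 0 0 0 60" --pt "0 0.81 0.5 0 0 0 60"

```text
t: 13.98
eef_pos: [0.4571, 0.1192, 0.0494]
tcp_rot: [1.0, 0.025, -0.0, 0.0]
force: [-0.3, -0.3, -1.3]
finger_gap: 0.06
gripper_force: 0.0
```

Request:
move_arm --pt "0 0 0 0 0 0 60" --pt "0 0 0 0 0 0 60"

```text
t: 14.15
eef_pos: [0.4575, 0.1198, 0.0502]
tcp_rot: [1.0, 0.024, -0.001, -0.0]
force: [0.6, -0.0, 0.2]
finger_gap: 0.0602
gripper_force: 0.0
```

Run:
```python
from h import *
im,c=shot("wrist","w5")
s=sense();print(s['t'],s['eef_pos'],s['tcp_rot'])
for b in blocks(im,c): print(b)
im,c=shot("scene","s5")
for b in blocks(im,c): 
    if .4<b[0]<.7: print('scene',b)
```

```text
14.2 [0.45831913 0.12064198 0.05105643] [ 9.99704558e-01  2.43049260e-02  2.11770589e-04 -1.46648356e-04]
(0.4553, -0.0014, 38, 29, -47.7)
(0.4594, 0.1216, 38, 27, 2.7)
```

Request:
move_arm --pt "0 0 0.5 0 0 0 60" --pt "0 0 0.5 0 0 0 60" --pt "0 0 0.4 0 0 0 60" --pt "0 0 0.1 0 0 0 60" --pt "0 0 0 0 0 0 10" --pt "0 0 0 0 0 0 10" --pt "0 0 0 0 0 0 10" --pt "0 0 0 0 0 0 10" --pt "0 0 0 0 0 0 10" --pt "0 0 0 0 0 0 10" --pt "0 0 0 0 0 0 10"

```text
t: 15.17
eef_pos: [0.4585, 0.1207, 0.0063]
tcp_rot: [1.0, 0.025, 0.001, -0.0]
force: [-1.2, 0.8, 6.0]
finger_gap: 0.0276
gripper_force: 30.0
```

Request:
move_arm --pt "0 0 -0.6 0 0 0 10" --pt "0 0 -0.9 0 0 0 10" --pt "0 0 -1 0 0 0 10" --pt "0 0 -1 0 0 0.93 10" --pt "0 0 -0.7 0 0 0.93 10" --pt "-0.2 -0.9 0 0 0 0 10" --pt "-0.2 -0.9 0 0 0 0 10" --pt "-0.2 -0.9 0 0 0 0 10" --pt "-0.2 -0.9 0 0 0 0 10" --pt "-0.1 -0.9 0 0 0 0 10" --pt "0 -0.9 0 0 0 0 10" --pt "0 -0.9 0 0 0 0 10"

```text
t: 16.17
eef_pos: [0.4519, 0.3127, 0.1315]
tcp_rot: [0.998, -0.056, -0.0, 0.0]
force: [-0.4, -0.5, 0.6]
finger_gap: 0.0275
gripper_force: 30.0
```

Request:
move_arm --pt "0 -0.73 0 0 0 0 10" --pt "0 0 0 0 0 0 10" --pt "0 0 0 0 0 0 10"

```text
t: 16.42
eef_pos: [0.4543, 0.3337, 0.1312]
tcp_rot: [0.998, -0.055, -0.0, 0.0]
force: [-0.1, 0.4, -0.0]
finger_gap: 0.0279
gripper_force: 30.0
```

Down 2.1 units, release.

Request:
move_arm --pt "0 0 0.6 0 0 0 10" --pt "0 0 0.7 0 0 0 10" --pt "0 0 0.5 0 0 0 10" --pt "0 0 0.3 0 0 0 10" --pt "0 0 0 0 0 0 10" --pt "0 0 0 0 0 0 10" --pt "0 0 0 0 0 0 42" --pt "0 0 0 0 0 0 42" --pt "0 0 0 0 0 0 42" --pt "0 0 0 0 0 0 42"

```text
t: 17.25
eef_pos: [0.4552, 0.3334, 0.0695]
tcp_rot: [0.998, -0.056, 0.001, -0.0]
force: [-0.0, -0.2, 0.1]
finger_gap: 0.0419
gripper_force: 0.0
```

Request:
move_arm --pt "0 0 -0.8 0 0 0 42" --pt "0 0 -0.8 0 0 0 50" --pt "0 0 -0.4 0 0 0 60" --pt "0.3 0.9 0 0 0 0 60" --pt "0.3 0.9 0 0 0 0 60" --pt "0.3 0.9 0 0 0 0 60" --pt "0.3 0.9 0 0 0 0 60" --pt "0.05 0.9 0 0 0 0 60" --pt "0 0.9 0 0 0 0 60" --pt "0 0.9 0 0 0 0 60" --pt "0 0.9 0 0 0 0 60" --pt "0 0.9 0 0 0 0 60"

```text
t: 18.25
eef_pos: [0.4646, 0.0864, 0.1288]
tcp_rot: [0.998, -0.056, 0.0, -0.0]
force: [-1.1, 0.5, -0.4]
finger_gap: 0.06
gripper_force: 0.0
```

Request:
move_arm --pt "0 0.9 0 0 0 0.9 60" --pt "0.1 0.9 0 0 0 0.9 60" --pt "0.2 0.9 0 0 0 0.9 60" --pt "0 0.3 0 0 0 0.9 60" --pt "0 0 0.4 0 0 0.9 60" --pt "0 0 0.6 0 0 0.9 60" --pt "0 0 0.6 0 0 0.9 60" --pt "0 0 0.6 0 0 0.9 60" --pt "0 0 0.4 0 0 0.9 60" --pt "0 0 0 0 0 0.2 60" --pt "0 0 0 0 0 0 60" --pt "0 0 0 0 0 0 60"

```text
t: 19.25
eef_pos: [0.4557, -0.0026, 0.0514]
tcp_rot: [0.914, -0.405, 0.001, -0.0]
force: [0.3, 0.6, -0.1]
finger_gap: 0.0596
gripper_force: 0.0
```

Run:
```python
from h import *
im,c=shot("wrist","w6")
s=sense();print(s['t'],s['eef_pos'],s['tcp_rot'])
x=R.from_quat(s['tcp_rot']).as_matrix()
for b in blocks(im,c): print(b,(np.r_[b[:2],0]-s['eef_pos'])@x/.03)
```

```text
19.3 [ 0.45596893 -0.0026452   0.05164685] [ 9.14171061e-01 -4.05327415e-01  9.68665151e-04 -1.38642415e-04]
(0.3124, -0.1107, 49, 17, 14.5) [-0.54677928  5.9666451   1.71446009]
(0.456, 0.0014, 40, 26, -48.1) [-0.10208695 -0.08951333  1.72148846]
(0.3729, -0.1208, 33, 6, 13.6) [1.05674208 4.69818449 1.71843739]
(0.4107, -0.1597, 23, 6, -86.7) [2.86365856 4.63503464 1.72150005]
(0.5808, -0.0421, 24, 9, 1.6) [ 3.76557214 -2.19883527  1.73009464]
(0.4224, -0.1645, 62, 3, -89.4) [3.24408378 4.45344174 1.72231968]
```

Request:
move_arm --pt "-0.1 -0.08 0.5 0 0 0 60" --pt "0 0 0.5 0 0 0 60" --pt "0 0 0.4 0 0 0 60" --pt "0 0 0.1 0 0 0 60" --pt "0 0 0 0 0 0 10" --pt "0 0 0 0 0 0 10" --pt "0 0 0 0 0 0 10" --pt "0 0 0 0 0 0 10" --pt "0 0 0 0 0 0 10" --pt "0 0 0 0 0 0 10" --pt "0 0 0 0 0 0 10"

```text
t: 20.22
eef_pos: [0.4554, 0.0012, 0.0063]
tcp_rot: [0.914, -0.406, 0.001, -0.0]
force: [-1.3, -0.0, 6.4]
finger_gap: 0.0277
gripper_force: 30.0
```

Request:
move_arm --pt "0 0 -0.6 0 0 0 10" --pt "0 0 -0.9 0 0 -0.9 10" --pt "0 0 -1 0 0 -0.9 10" --pt "0 0 -1 0 0 -0.9 10" --pt "0 0 -0.7 0 0 -0.9 10" --pt "0 0 0 0 0 -0.9 10" --pt "0 0 0 0 0 -0.9 10" --pt "0 0 0 0 0 -0.9 10" --pt "0 0 0 0 0 -0.9 10" --pt "0 0 0 0 0 -0.9 10" --pt "0 0 0 0 0 -0.2 10"

```text
t: 21.13
eef_pos: [0.4546, 0.0014, 0.1315]
tcp_rot: [0.999, -0.055, -0.0, -0.0]
force: [-0.9, 0.4, -0.7]
finger_gap: 0.0279
gripper_force: 30.0
```

Request:
move_arm --pt "-0.2 -0.9 0 0 0 0 10" --pt "-0.2 -0.9 0 0 0 0 10" --pt "-0.2 -0.9 0 0 0 0 10" --pt "-0.2 -0.9 0 0 0 0 10" --pt "-0.2 -0.9 0 0 0 0 10" --pt "-0.2 -0.9 0 0 0 0 10" --pt "-0.05 -0.9 0 0 0 0 10" --pt "0 -0.9 0 0 0 0 10" --pt "0 -0.9 0 0 0 0 10" --pt "0 -0.9 0 0 0 0 10" --pt "0 -0.9 0 0 0 0 10" --pt "0 -0.9 0 0 0 0 10"

```text
t: 22.13
eef_pos: [0.4536, 0.3289, 0.1314]
tcp_rot: [0.998, -0.057, -0.0, 0.0]
force: [0.7, 0.8, -0.2]
finger_gap: 0.0276
gripper_force: 30.0
```

Request:
move_arm --pt "0 -0.2 0 0 0 0 10" --pt "0 0 0 0 0 0 10" --pt "0 0 0 0 0 0 10"

```text
t: 22.38
eef_pos: [0.4541, 0.333, 0.1311]
tcp_rot: [0.998, -0.056, -0.0, 0.001]
force: [0.4, 0.0, -0.2]
finger_gap: 0.0273
gripper_force: 30.0
```

Request:
move_arm --pt "0 0 0.6 0 0 0 10" --pt "0 0 0.7 0 0 0 10" --pt "0 0 0.5 0 0 0 10" --pt "0 0 0.3 0 0 0 10" --pt "0 0 0 0 0 0 10" --pt "0 0 0 0 0 0 10" --pt "0 0 0 0 0 0 42" --pt "0 0 0 0 0 0 42" --pt "0 0 0 0 0 0 42" --pt "0 0 0 0 0 0 42"

```text
t: 23.22
eef_pos: [0.4551, 0.3338, 0.0695]
tcp_rot: [0.998, -0.056, 0.001, -0.0]
force: [0.1, -0.0, 0.3]
finger_gap: 0.0421
gripper_force: 0.0
```

Request:
move_arm --pt "0 0 -0.8 0 0 0 42" --pt "0 0 -1 0 0 0 42" --pt "0 0 -1 0 0 0 50" --pt "-0.3 0 -1 0 0 0 50" --pt "-0.5 0 -1 0 0 0 50" --pt "-0.5 0 -0.5 0 0 0 50" --pt "-0.5 0 0 0 0 0 50" --pt "0 0 0 0 0 0 50" --pt "0 0 0 0 0 0 50"

```text
t: 23.97
eef_pos: [0.4007, 0.3397, 0.228]
tcp_rot: [0.998, -0.056, 0.0, -0.0]
force: [-0.2, 0.5, 1.3]
finger_gap: 0.0498
gripper_force: 0.0
```

Run:
```python
from h import *
s=sense();print(s['t'],s['eef_pos'])
im,c=shot("wrist","w7"); im2,c2=shot("side","s7")
cv2.imwrite("pics/v7.png",np.hstack([cv2.resize(im,(440,330)),cv2.resize(im2[170:320,220:384],(360,330))]))
```

```text
23.9667 [0.40069815 0.33972116 0.22795657]
```

View pics/v7.png

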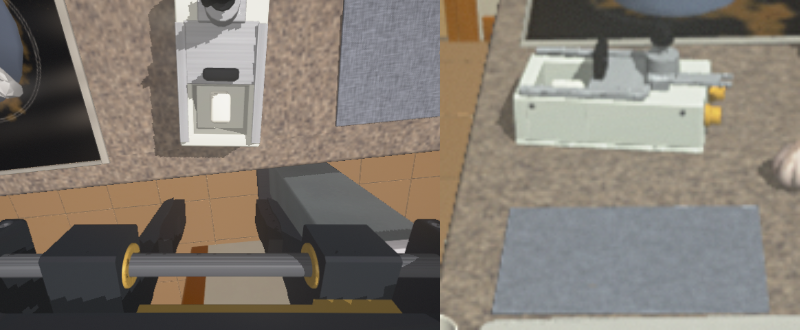

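Request:
move_arm --pt "0 0 0 0 0 -1 60" --pt "0 0 0 0 0 -1 60" --pt "0 0 0 0 0 -1 60" --pt "0 0 0 0 0 -1 60" --pt "0 0 0 0 0 -1 60" --pt "0 0 0 0 0 -1 60" --pt "0 0 0 0 0 -1 60" --pt "0 0 0 0 0 -1 60" --pt "0 0 0 0 0 -1 60" --pt "0 0 0 0 0 -1 60" --pt "0 0 0 0 0 -1 60" --pt "0 0 0 0 0 -1 60"

```text
t: 25.07
eef_pos: [0.4015, 0.3391, 0.2265]
tcp_rot: [0.892, 0.452, -0.001, 0.0]
force: [-0.2, 0.1, 0.5]
finger_gap: 0.0601
gripper_force: 0.0
```

Request:
move_arm --pt "0 0 0 0 0 -1 60" --pt "0 0 0 0 0 -1 60" --pt "0 0 0 0 0 -1 60" --pt "0 0 0 0 0 -1 60" --pt "0 0 0 0 0 -1 60" --pt "0 0 0 0 0 -1 60" --pt "0 0.8 0 0 0 0 60" --pt "0 0.8 0 0 0 0 60" --pt "0 0.8 0 0 0 0 60" --pt "0 0.86 0 0 0 0 60" --pt "0 0 0 0 0 0 60" --pt "0 0 0 0 0 0 60"

```text
t: 26.07
eef_pos: [0.4993, 0.3276, 0.2261]
tcp_rot: [0.746, 0.665, -0.001, -0.0]
force: [0.3, 0.5, 1.2]
finger_gap: 0.0602
gripper_force: 0.0
```

Run:
```python
from h import *
im,c=shot("wrist","w8"); s=sense(); print(s['eef_pos'],s['tcp_rot'])
f=upose((.5176,.3258),np.radians(-6.4))
q=proj(c,f([50,0,120]))[0]; print(q)
x0,y0=int(q[0])-50,int(q[1])-45
v=cv2.resize(im[y0:y0+90,x0:x0+100],None,fx=6,fy=6,interpolation=cv2.INTER_CUBIC)
for th,col in((1.0,(0,0,255)),(1.2,(0,255,0))):
    a=-th;ca,sa=np.cos(a),np.sin(a);K=np.array([[21,6],[21,-6],[-21,-6],[-21,6]])@np.array([[ca,sa],[-sa,ca]])+[50,0]
    cv2.polylines(v,[((proj(c,f(np.c_[K,[132.5]*4]))-[x0,y0]+.5)*6).astype(int)],True,col,1)
cv2.imwrite("pics/v8.png",v)
```

```text
[0.49817022 0.3279593  0.22619387] [ 7.46119411e-01  6.65810868e-01 -1.20638541e-03 -5.06611593e-04]
[407.86591843 238.09732311]
```

View pics/v8.png

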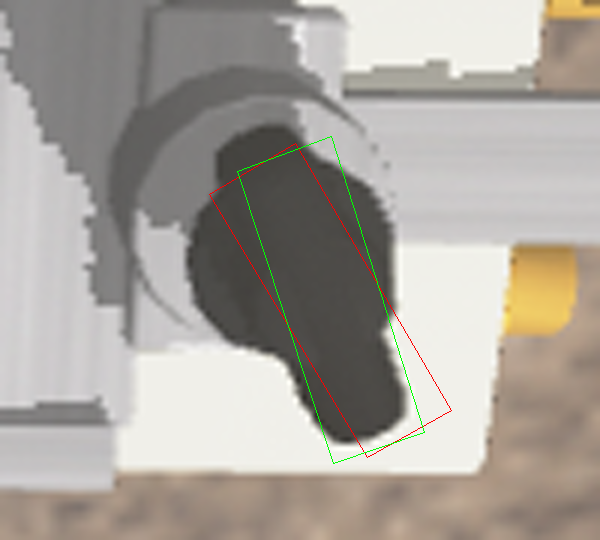

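The wing's long axis runs at about θ = 1.15 rad, within about 2 mm of the prediction. First I shut the shutter.

Request:
move_arm --pt "0 0 0.8 0 0 0 60" --pt "0 0 1 0 0 0 60" --pt "0 0 1 0 0 0 60" --pt "0 0 1 0 0 0 60" --pt "0 0 0.7 0 0 0 60" --pt "0 0 0.3 0 0 0 60" --pt "0 0 0 0 0 0 40" --pt "0 0 0 0 0 0 0" --pt "0 0 0 0 0 0 0" --pt "0 0 0 0 0 0 0" --pt "0 0 0 0 0 0 0" --pt "0 0 0 0 0 0 0"

```text
t: 27.12
eef_pos: [0.4988, 0.3289, 0.0848]
tcp_rot: [0.746, 0.666, 0.001, 0.0]
force: [-0.1, -0.1, -0.1]
finger_gap: 0.0219
gripper_force: 0.0
```

Request:
move_arm --pt "0 0 0 0 0 0 0" --pt "0 0 0 0 0 0 0" --pt "0 0 0 0 0 0 0"

```text
t: 27.37
eef_pos: [0.4977, 0.3288, 0.0842]
tcp_rot: [0.746, 0.666, -0.0, -0.0]
force: [-3.9, -0.3, 5.1]
finger_gap: 0.0119
gripper_force: 30.0
```

Slide −70 mm (2.33 units).

Request:
move_arm --pt "0 -0.3 0 0 0 0 0" --pt "0 -0.3 0 0 0 0 0" --pt "0 -0.3 0 0 0 0 0" --pt "0 -0.3 0 0 0 0 0" --pt "0 -0.3 0 0 0 0 0" --pt "0 -0.3 0 0 0 0 0" --pt "0 -0.2 0 0 0 0 0" --pt "0 -0.15 0 0 0 0 0" --pt "0 -0.1 0 0 0 0 0" --pt "0 -0.1 0 0 0 0 0" --pt "0 0 0 0 0 0 0" --pt "0 0 0 0 0 0 0"

```text
t: 28.37
eef_pos: [0.4282, 0.3374, 0.0842]
tcp_rot: [0.746, 0.666, 0.001, -0.0]
force: [3.3, 5.3, 2.7]
finger_gap: 0.0119
gripper_force: 30.0
```

Request:
move_arm --pt "0 -0.07 0 0 0 0 0" --pt "0 -0.07 0 0 0 0 0" --pt "0 0 0 0 0 0 0" --pt "0 0 0 0 0 0 0"

```text
t: 28.7
eef_pos: [0.428, 0.3374, 0.0842]
tcp_rot: [0.746, 0.666, 0.004, 0.002]
force: [19.0, 5.2, -10.6]
finger_gap: 0.0115
gripper_force: 30.0
```

Shutter hit its stop (19 N), so it is shut. Release and go above the bolt.

Request:
move_arm --pt "0 0.12 0 0 0 0 0" --pt "0 0 0 0 0 0 50" --pt "0 0 0 0 0 0 50" --pt "0 0 0 0 0 0 50" --pt "0 0 0 0 0 0 50" --pt "0 0 -0.9 0 0 0 50" --pt "0 0 -1 0 0 0 50" --pt "0 0 -1 0 0 -0.97 50" --pt "0 0 -0.8 0 0 -0.97 50" --pt "0 0 0 0 0 -0.97 50" --pt "0 0 0 0 0 -0.97 50" --pt "0 0 0 0 0 -0.94 50"

```text
t: 29.7
eef_pos: [0.4271, 0.3365, 0.195]
tcp_rot: [0.588, 0.809, -0.0, 0.0]
force: [0.7, 0.2, -0.3]
finger_gap: 0.0499
gripper_force: 0.0
```

Request:
move_arm --pt "-0.4 0.85 0 0 0 0 60" --pt "-0.4 0.85 0 0 0 0 60" --pt "-0.4 0.85 0 0 0 0 60" --pt "-0.4 0.85 0 0 0 0 60" --pt "-0.3 0.8 0 0 0 0 60" --pt "0 0 0.5 0 0 0 60" --pt "0 0 0.3 0 0 0 60" --pt "0 0 0 0 0 0 60" --pt "0 0 0 0 0 0 60"

```text
t: 30.45
eef_pos: [0.5631, 0.3203, 0.1692]
tcp_rot: [0.59, 0.807, -0.001, -0.001]
force: [0.9, 0.6, 0.8]
finger_gap: 0.0601
gripper_force: 0.0
```

Run:
```python
from h import *
im,c=shot("wrist","w9"); s=sense(); print(s['t'],s['eef_pos'],s['tcp_rot'])
o=np.array(s['eef_pos']);o[2]=.1325;q=proj(c,o)[0];print(q)
x0,y0=int(q[0])-100,int(q[1])-75
v=cv2.resize(im[y0:y0+150,x0:x0+200],None,fx=4,fy=4,interpolation=cv2.INTER_CUBIC)
p=(proj(c,o)[0]-[x0,y0]+.5)*4;cv2.circle(v,(int(p[0]),int(p[1])),4,(0,0,255),-1)
print(x0,y0);cv2.imwrite("pics/v9.png",v)
```

```text
30.5 [0.56363812 0.32064262 0.17024043] [ 5.89866677e-01  8.07500247e-01 -6.61427030e-04 -4.65686656e-04]
[322.27982757 275.53699109]
222 200
```

View pics/v9.png

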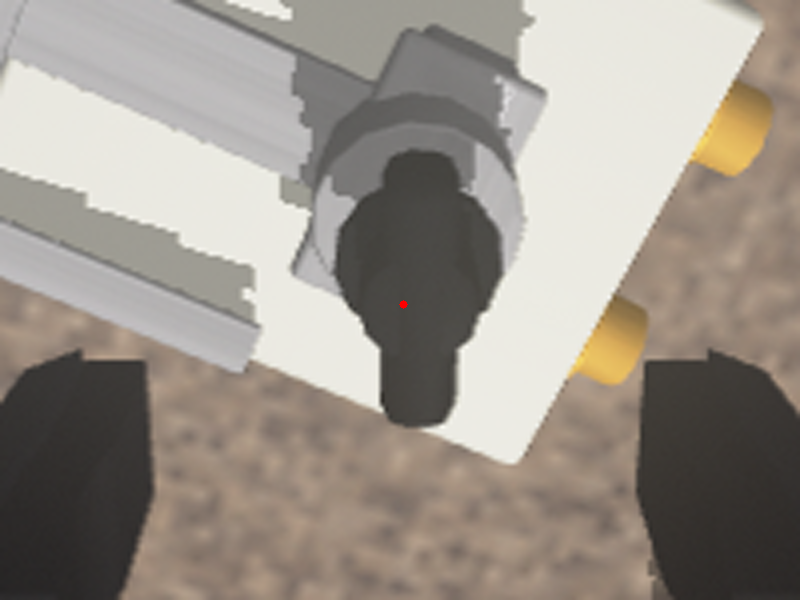

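The wing is vertical in the image, so it is square to the pads; its centre is at about (418,295) against the TCP mark (403,304). I shift +2.7 mm in tool y and +1.2 mm in x, then descend and grip.

Request:
move_arm --pt "0.04 0.09 0.3 0 0 0 50" --pt "0 0 0.5 0 0 0 40" --pt "0 0 0.5 0 0 0 40" --pt "0 0 0.3 0 0 0 40" --pt "0 0 0.1 0 0 0 40" --pt "0 0 0 0 0 0 40" --pt "0 0 0 0 0 0 40"

```text
t: 31.08
eef_pos: [0.5673, 0.3227, 0.1202]
tcp_rot: [0.59, 0.807, 0.0, 0.0]
force: [0.2, 0.6, 0.6]
finger_gap: 0.0402
gripper_force: 0.0
```

Request:
move_arm --pt "0 0 0 0 0 0 0" --pt "0 0 0 0 0 0 0" --pt "0 0 0 0 0 0 0" --pt "0 0 0 0 0 0 0" --pt "0 0 0 0 0 0 0" --pt "0 0 0 0 0 0 0"

```text
t: 31.58
eef_pos: [0.5664, 0.3223, 0.1199]
tcp_rot: [0.59, 0.807, -0.001, -0.0]
force: [-4.7, -2.3, 3.2]
finger_gap: 0.0119
gripper_force: 30.0
```

Request:
move_arm --pt "0 0 0 0 0 -0.7 0" --pt "0 0 0 0 0 -1 0" --pt "0 0 0 0 0 -1 0" --pt "0 0 0 0 0 -1 0" --pt "0 0 0 0 0 -1 0" --pt "0 0 0 0 0 -1 0" --pt "0 0 0 0 0 -1 0" --pt "0 0 0 0 0 -1 0" --pt "0 0 0 0 0 -1 0" --pt "0 0 0 0 0 -1 0" --pt "0 0 0 0 0 -1 0" --pt "0 0 0 0 0 -1 0"

```text
t: 32.58
eef_pos: [0.5648, 0.3206, 0.1197]
tcp_rot: [0.118, 0.993, -0.002, -0.003]
force: [-11.5, -10.1, 9.9]
finger_gap: 0.0118
gripper_force: 30.0
```

Request:
move_arm --pt "0 0 0 0 0 -1 0" --pt "0 0 0 0 0 -1 0" --pt "0 0 0 0 0 -1 0" --pt "0 0 0 0 0 -1 0" --pt "0 0 0 0 0 -1 0" --pt "0 0 0 0 0 -1 0" --pt "0 0 0 0 0 -0.7 0" --pt "0 0 0 0 0 0 0" --pt "0 0 0 0 0 0 0"

```text
t: 33.33
eef_pos: [0.5648, 0.3192, 0.1174]
tcp_rot: [-0.171, 0.985, -0.002, -0.004]
force: [-5.9, -11.0, -1.8]
finger_gap: 0.0116
gripper_force: 30.0
```

Request:
move_arm --pt "0 0 0 0 0 0 36" --pt "0 0 0 0 0 0 36" --pt "0 0 0 0 0 0 36" --pt "0 0 0 0 0 0 36" --pt "0 0 0 0 0 0 36" --pt "0 0 0 0 0 0 36" --pt "0 0 0 0 0 0 36"

```text
t: 33.92
eef_pos: [0.5671, 0.3227, 0.1198]
tcp_rot: [-0.171, 0.985, 0.0, 0.0]
force: [-0.7, 0.4, 0.5]
finger_gap: 0.0363
gripper_force: 0.0
```

Run:
```python
from h import *
im,c=shot("wrist","w10"); im2,c2=shot("side","s10"); s=sense(); print(s['t'],s['eef_pos'],s['tcp_rot'],s['force'])
o=np.array(s['eef_pos']);o[2]=.1245;q=proj(c,o)[0];print(q)
x0,y0=int(q[0])-90,int(q[1])-100
v=cv2.resize(im[y0:y0+150,x0:x0+180],None,fx=2.2,fy=2.2,interpolation=cv2.INTER_CUBIC)
p=(q-[x0,y0]+.5)*2.2;cv2.circle(v,(int(p[0]),int(p[1])),3,(0,0,255),-1)
cv2.imwrite("pics/v10.png",np.hstack([v,cv2.resize(im2[160:250,250:360],(400,330))]))
```

```text
34.0167 [0.56702283 0.32256091 0.1196761 ] [-1.70816759e-01  9.85302810e-01  2.28583517e-05  8.50768287e-05] [ 0.21756349 -0.2412152  -0.01992204]
[318.91861193 311.74612292]
```

View pics/v10.png

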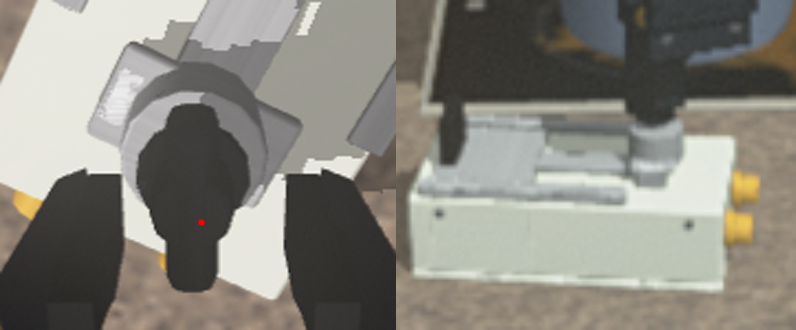

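The wing looks lower, with the collar right under it in the side view, but that isn't conclusive. Gripping at z 0.111 will settle it: about 12 mm gap if dropped, about 28 mm on the flange if not.

Request:
move_arm --pt "0.04 -0.08 0.1 0 0 0 36" --pt "0 0 0.1 0 0 0 36" --pt "0 0 0.09 0 0 0 36" --pt "0 0 0 0 0 0 36" --pt "0 0 0 0 0 0 10" --pt "0 0 0 0 0 0 10" --pt "0 0 0 0 0 0 10" --pt "0 0 0 0 0 0 10" --pt "0 0 0 0 0 0 10" --pt "0 0 0 0 0 0 10"

```text
t: 34.85
eef_pos: [0.5669, 0.3197, 0.1111]
tcp_rot: [-0.171, 0.985, -0.0, 0.0]
force: [0.6, -0.3, -0.1]
finger_gap: 0.0118
gripper_force: 30.0
```

Dropped (11.8 mm gap, side force near zero). Screwing forward, following the sink.

Request:
move_arm --pt "0 0 0.005 0 0 0.6 0" --pt "0 0 0.005 0 0 1 0" --pt "0 0 0.005 0 0 1 0" --pt "0 0 0.005 0 0 1 0" --pt "0 0 0.005 0 0 1 0" --pt "0 0 0.005 0 0 1 0" --pt "0 0 0.005 0 0 1 0" --pt "0 0 0.005 0 0 1 0" --pt "0 0 0.005 0 0 1 0" --pt "0 0 0.005 0 0 1 0" --pt "0 0 0.005 0 0 1 0" --pt "0 0 0.005 0 0 1 0"

```text
t: 35.85
eef_pos: [0.5669, 0.32, 0.1099]
tcp_rot: [0.33, 0.944, 0.0, 0.0]
force: [-0.3, -0.7, 3.3]
finger_gap: 0.0119
gripper_force: 30.0
```

Request:
move_arm --pt "0 0 0.005 0 0 1 0" --pt "0 0 0.005 0 0 1 0" --pt "0 0 0.005 0 0 1 0" --pt "0 0 0.005 0 0 1 0" --pt "0 0 0.005 0 0 1 0" --pt "0 0 0.005 0 0 1 0" --pt "0 0 0.005 0 0 1 0" --pt "0 0 0.005 0 0 1 0" --pt "0 0 0.005 0 0 1 0" --pt "0 0 0.005 0 0 1 0" --pt "0 0 0.005 0 0 1 0" --pt "0 0 0.005 0 0 0.6 0"

```text
t: 36.85
eef_pos: [0.5671, 0.32, 0.1079]
tcp_rot: [0.747, 0.665, 0.001, 0.0]
force: [0.3, 0.8, 2.4]
finger_gap: 0.0116
gripper_force: 30.0
```

Request:
move_arm --pt "0 0 0.005 0 0 0.6 0" --pt "0 0 0.005 0 0 1 0" --pt "0 0 0.005 0 0 1 0" --pt "0 0 0.005 0 0 1 0" --pt "0 0 0.005 0 0 1 0" --pt "0 0 0.005 0 0 1 0" --pt "0 0 0.005 0 0 1 0" --pt "0 0 0.005 0 0 1 0" --pt "0 0 0.005 0 0 1 0" --pt "0 0 0.005 0 0 1 0" --pt "0 0 0.005 0 0 1 0" --pt "0 0 0.005 0 0 1 0"

```text
t: 37.85
eef_pos: [0.5672, 0.3198, 0.1059]
tcp_rot: [0.976, 0.22, 0.001, 0.0]
force: [0.9, -0.2, 0.4]
finger_gap: 0.0117
gripper_force: 30.0
```

Request:
move_arm --pt "0 0 0.005 0 0 0.7 0" --pt "0 0 0.005 0 0 0.6 0" --pt "0 0 0 0 0 0.5 0" --pt "0 0 0 0 0 0.3 0" --pt "0 0 0 0 0 0 0" --pt "0 0 0 0 0 0 0"

```text
t: 38.35
eef_pos: [0.5672, 0.3198, 0.1056]
tcp_rot: [0.991, 0.132, 0.001, -0.0]
force: [2.9, 0.2, 0.8]
finger_gap: 0.0114
gripper_force: 30.0
```

Run:
```python
from h import *
s=sense(); M=R.from_quat(s['tcp_rot']).as_matrix(); yw=np.arctan2(M[1,1],M[0,1])
th=-(yw-np.pi/2-np.radians(-6.6)); print(s['t'],s['eef_pos'],np.degrees(yw),'turn',th%(2*np.pi),th%np.pi,s['moment'],s['force'],s['joint_positions'][5])
```

```text
38.35 [0.56722401 0.31981952 0.10555194] -74.78642924106008 turn 2.760874022229533 2.760874022229533 [-0.03560717 -0.18606338  0.03095916] [2.87463402 0.22180219 0.83970127] 1.6369362328163453
```

Request:
move_arm --pt "0 0 0 0 0 0.5 0" --pt "0 0 0 0 0 0.5 0" --pt "0 0 0 0 0 0 0" --pt "0 0 0 0 0 0 0"

```text
t: 38.68
eef_pos: [0.5671, 0.3198, 0.1055]
tcp_rot: [0.996, 0.09, 0.0, 0.0]
force: [1.5, -0.3, -0.4]
finger_gap: 0.0123
gripper_force: 31.8
```

Run:
```python
from h import *
s=sense(); M=R.from_quat(s['tcp_rot']).as_matrix(); print(np.degrees(np.arctan2(M[1,1],M[0,1])),s['moment'],s['force'],s['finger_gap'])
```

```text
-79.68504728261968 [-0.10561754 -0.1917661   0.6944751 ] [ 1.52333345 -0.26403188 -0.36714129] 0.012311897491286462
```

Hit the end stop (0.69 N·m). Release, retreat, check.

Request:
move_arm --pt "0 0 0 0 0 0 40" --pt "0 0 0 0 0 0 40" --pt "0 0 0 0 0 0 40" --pt "0 0 0 0 0 0 40" --pt "0 0 -0.7 0 0 0 50" --pt "0 0 -0.9 0 0 0 50" --pt "0 0 -0.9 0 0 0 50" --pt "0 0 -0.9 0 0 0 50" --pt "-0.6 0 0 0 0 0 50" --pt "-0.6 0 0 0 0 0 50" --pt "0 0 0 0 0 0 50" --pt "0 0 0 0 0 0 50"

```text
t: 39.68
eef_pos: [0.5309, 0.3135, 0.2073]
tcp_rot: [0.996, 0.089, 0.0, -0.0]
force: [0.1, 0.3, -0.5]
finger_gap: 0.0501
gripper_force: 0.0
```

Run:
```python
from h import *
im,c=shot("wrist","w11"); im2,c2=shot("side","s11"); s=sense(); print(s['t'],s['eef_pos'],s['force'])
cv2.imwrite("pics/v11.png",np.hstack([cv2.resize(im,(440,330)),cv2.resize(im2[160:340,200:396],(360,330))]))
```

```text
39.7833 [0.53177838 0.3134807  0.20705705] [ 1.13161663  0.4557105  -0.08896621]
```

View pics/v11.png

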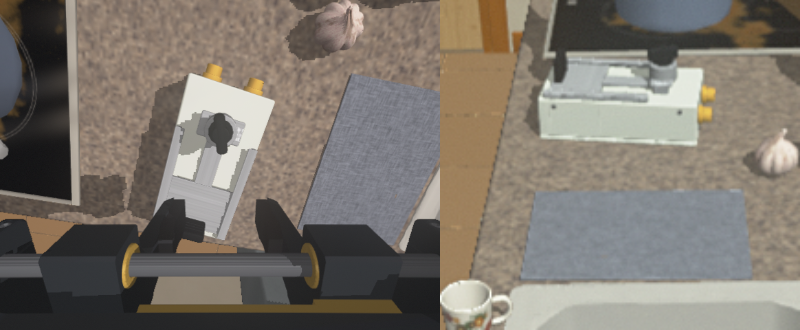

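The wing sits low on the collar and points at about the home angle. The shutter is shut, the mat is empty and the garlic and cup are where they were.

```bash
python3 -c "
from plant import *
print(sign_off())"
```

```text
the job is handed in; nothing more can be done
None
```

I handed the job in after about 40 s of robot time: all three blocks are in the hopper, the shutter is shut against its stop, and the wing bolt dropped into its thread and is screwed home. The garlic and cup show no disturbance; I didn't re-check the salt shaker, and the arm never worked near it. The hand-in gave no verdict.

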